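# Lock the governor's sloped cover and put the key away

## Task

Take the red-handled slot key out of its wooden holder and, with the key only, turn the brass captive lock screw on the governor's sloped cover clockwise as far as it goes, so that its slot lines up with the white marks. Then lay the key in the open drawer and slide the drawer fully shut. Leave the mallet, the flyball and the cam follower where they are, and do not ram the screw, force it against its stop or touch it with the gripper.

Things in the scene. Friction and masses are not known exactly. Their poses are not given: they have to be found in the camera images.
- key: Slot key, 141 mm long, upright in its holder, 0.2 kg. Origin: centre of the blade's end (lowest point); z up the shank to the handle, x along the blade's width. Steel blade 34 (x) by 6 mm (y), z 0 to 16; shank 12 mm thick, with a collar 36 mm across at z 40 to 46 that rests on the holder; red flat-sided handle 40 (x) by 18 mm (y), z 75 to 141.
- key_mid (a point): Point on the key's axis halfway along it, 70 mm from the blade's end; same axes as the key.
- holder: Fixed dark wooden block 85 x 65 x 45 mm with a 40 x 12 mm slot through it along its x, in which the key's blade hangs, about 40 mm deep. Origin: centre of its underside.
- housing: Fixed green governor housing, foot 250 x 210 mm, 145 mm high, a steel sheave on top at its back reaching 250 mm. Its front (own -x) is a grey 170 mm square cover sloping 30 degrees from the horizontal, low at the front and rising to the back, with two white marks up and down the slope from the screw. Origin: on its underside, near its middle.
- screw_mouth (a point): Centre of the lock screw's outer face, at the slot's mouth. z points out of the cover (30 degrees from vertical, leaning to the housing's front), y along the slot; turns with the screw. The brass head is 48 mm across and stands 15 mm off the cover; its slot is 10 mm wide, 38 mm long between closed ends and 10 mm deep.
- lock_screw (a joint): Turn of the lock screw, rad. 0: slot level across the slope (open). Grows clockwise seen from outside; 1.571: slot straight up and down the slope, in line with the white marks, against its stop (locked). Stiff, about 0.12 N m; stays where it is left.
- drawer (a joint): How far the blue-fronted drawer is pulled out of its fixed grey cabinet (280 mm deep, 220 mm wide, 95 mm high), m; 0 is shut. It opens to the cabinet's front, towards the robot. It starts about 0.18 open; friction about 1 N.
- drawer_handle (a point): Middle of the drawer's steel bar handle, 100 mm long along y, x points straight in (the way it shuts), z up; moves with the drawer. The front panel's outer face is 35 mm to +x, its top 25 mm above this point; the inside runs from 56 to 291 mm to +x and 89 mm either side, floor 35 mm below this point, walls up to 16 mm above it. The cabinet's top covers the part not pulled out.
- mallet: Bystander: copper-faced mallet lying flat, 200 mm long, 36 mm high. Origin: underside, near the middle of its length, head to +x.
- flyball: Bystander: nickel flyball standing on its flat foot, 64 mm across, 75 mm high with its stub stem. Origin: centre of its foot.
- follower: Bystander: black phenolic cam follower lying flat, 100 mm long, 40 mm wide, 30 mm high. Origin: underside, near its middle.
There are look-alikes about, which are no part of the job. There is more than one size of the key; the one meant has the size given above.

How it is judged:
By the outcome, as a careful person would: the job done as asked, in the order asked, and still so for the second after the job is handed in, with the robot touching nothing.
It also fails if it takes over 67 s, if anything falls off the work surface, if the arm or the gripper's body presses on something with over 40 N, if the wrist force passes 120 N, or if a joint passes its speed limit or range.

## Robot

A 7-joint arm with a two-finger parallel gripper is mounted at the origin on the work surface. World frame = base frame: x ahead of the robot, y to its left, z up, the work surface at z = 0. Lengths are in mm, angles in rad, forces in N, time in s.
With the tool pointing down it reaches from about 400 to 875 mm from the base axis. Payload 6.5 kg.
Tool frame: the origin (TCP) lies at the very end of the fingers, on their centre line; the grasp point (between the pads) lies 19 mm behind it; z points along the fingers, y is the direction in which the jaws open and shut (so a half turn about z gives the same grasp; the last joint's range is limited). The gripper opens to 88 mm and grips with 3 to 60 N. Pads are 18 mm wide; open, the fingers measure 123 mm over their backs; the gripper's body (75 mm by 187 mm) begins 45 mm behind the grasp point.
Start: joints at [1.253, 0.536, -0.004, 1.538, 0.003, 1.067, -0.071], TCP at [161.942, -629.496, 238.716] pointing down, gripper open.
Joint ranges: [-2.7, 2.7], [-0.37, 2.16], [-1.27, 1.26], [0.24, 2.4], [-1.31, 4.45], [0.19, 1.91], [-2.76, 2.76]. Speed limits (rad/s): [2.39, 2.39, 3.14, 3.14, 3.14, 3.14, 3.14].

## Interface

Orientations are given as a 3x3 rotation matrix whose columns are the frame's x, y, z axes.
In Python, from rig import ctrl gives the robot as it stands. The module is installed in compiled form; this text tells all that it offers. Calls block until the motion is done:
- ctrl.movep(position, orientation): joint-space move of the TCP to a pose.
- ctrl.move_l(position, attitude=None, max_speed=150, stop_force=None): straight line of the TCP; attitude=None keeps the orientation; max_speed is the mean speed in mm/s. With stop_force (N) it stops when the force on the tool has changed by that much, and returns True; else False.
- ctrl.set_joints(angles): joint-space move.
- ctrl.move_gripper(opening, effort=None): opening from 0.0 (shut) to 1.0 (fully open); effort is the grip in N (None keeps the last); returns when the fingers have stopped.
- ctrl.sleep(seconds).
- ctrl.inverse_kinematics(position, orientation): joint angles nearest the present ones, or None.
- ctrl.snapshot(name): name is "scene" or "side" or "wrist"; returns the picture (480x640x3 uint8, red, green, blue); there is no depth.
- ctrl.camera_info(name): a dict with "intrinsics" (3x3 intrinsics, pixels), "extrinsics" (4x4, takes a point from camera to world coordinates); the wrist camera has in their place "mount" (4x4, takes a point from camera to tool coordinates, whose origin is the TCP and whose axes are the flange's). Camera axes: x right, y down, z forward; pixel columns grow to the right and rows downward; lengths in mm; the calibration is good to about 2 mm. A picture is of the moment at which its call begins: read the wrist's pose just before it. camera_info takes no time and is no camera call.
A pose or a line that the arm cannot do raises ctrl.Unreachable and nothing moves.
- ctrl.finish_job(): hands the job in, once; it reports no verdict.
Readings, each from a call of its own:
- ctrl.read_time_s(): time.
- ctrl.read_joint_positions(): joint angles.
- ctrl.read_joint_vel(): joint speeds.
- ctrl.read_effort(): joint torques, N m.
- ctrl.read_position(): TCP position.
- ctrl.read_ee_rot(): TCP orientation.
- ctrl.read_force(): force on the tool from outside, world axes, zero at the start.
- ctrl.read_torque(): the same for the moment, N m.
- ctrl.read_width(): opening from 0.0 (shut) to 1.0 (fully open).
Only numpy, scipy, OpenCV 4.12 (cv2) and the standard library are available. Lean on these libraries where they do the work, as an engineer would, in place of code of your own. Each camera call takes 0.05 s, during which the arm holds its last target. There are 200 camera calls.

## Working session

There is one attempt and no reset: what is moved stays moved. The work goes in short steps, each a Python script; the robot and the scene stay as the last script left them, time stands still between calls to the robot, and variables do not carry over. Pictures are saved under pics/ and viewed, about 8 in all and at most 12, crops included, and the job is handed in when it is done.

```bash
mkdir -p pics; python3 - <<'E'
from rig import ctrl
import cv2,numpy as np
np.set_printoptions(precision=4,suppress=True)
for n in("scene","side","wrist"):
    im=ctrl.snapshot(n); cv2.imwrite(f"pics/{n}0.png",im[...,::-1])
    print(n,{k:np.array(v) for k,v in ctrl.camera_info(n).items()})
print(ctrl.read_ee_rot(),ctrl.read_position(),ctrl.read_time_s())
E
```

```text
scene {'intrinsics': array([[461.1007,   0.    , 317.9891],
       [  0.    , 461.1007, 234.5917],
       [  0.    ,   0.    ,   1.    ]]), 'extrinsics': array([[   0.8451,    0.2969,   -0.4446, 1046.0272],
       [   0.5342,   -0.5044,    0.6784, -630.9052],
       [  -0.0228,   -0.8108,   -0.5849,  644.0389],
       [   0.    ,    0.    ,    0.    ,    1.    ]])}
side {'intrinsics': array([[559.5758,   0.    , 318.6646],
       [  0.    , 559.5758, 240.7512],
       [  0.    ,   0.    ,   1.    ]]), 'extrinsics': array([[   0.9968,   -0.068 ,    0.0417,  585.4492],
       [  -0.0791,   -0.7757,    0.6261, -653.4475],
       [  -0.0103,   -0.6274,   -0.7786,  947.1309],
       [   0.    ,    0.    ,    0.    ,    1.    ]])}
wrist {'intrinsics': array([[402.5898,   0.    , 315.696 ],
       [  0.    , 402.5898, 247.4219],
       [  0.    ,   0.    ,   1.    ]]), 'mount': array([[  -0.0006,   -0.9488,   -0.316 ,   82.2313],
       [   1.    ,   -0.0005,   -0.0003,    0.3424],
       [   0.0001,   -0.316 ,    0.9488, -146.0673],
       [   0.    ,    0.    ,    0.    ,    1.    ]])}
[[ 0.9684  0.2492 -0.0004]
 [ 0.2492 -0.9684  0.0013]
 [-0.0001 -0.0014 -1.    ]] [ 161.8189 -629.0356  238.0356] 0.15
```

View pics/scene0.png

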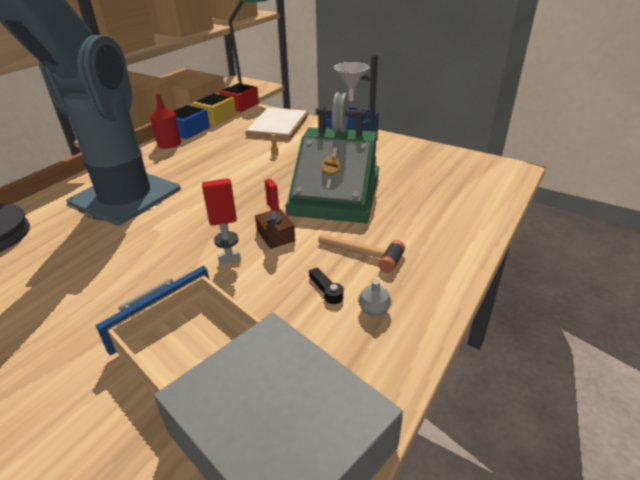

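View pics/side0.png

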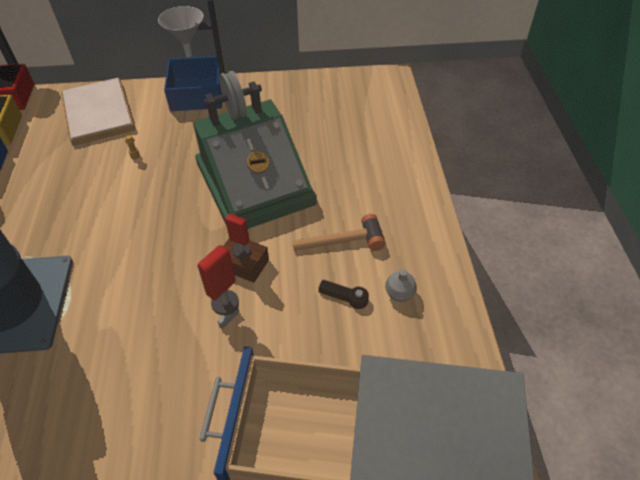

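Scene and side show the keys: one in the dark wooden holder (scene (273,205), side (238,235)) and a larger free-standing red one (scene (222,215), side (218,275)). The brass screw is at scene (331,166), side (258,161), and the brass look-alike at scene (274,145). The holder key fits the description. Next I'll triangulate and take a close crop.

```bash
cat > h.py <<'E'
from rig import ctrl
import cv2,numpy as np
np.set_printoptions(precision=3,suppress=True)
CI={n:ctrl.camera_info(n) for n in("scene","side","wrist")}
def cam(n,T=None):
    c=CI[n]; return np.array(c["intrinsics"]),(np.array(c["extrinsics"]) if T is None else T@np.array(c["mount"]))
def tool():
    T=np.eye(4);T[:3,:3]=ctrl.read_ee_rot();T[:3,3]=ctrl.read_position();return T
def ray(n,uv,T=None):
    K,E=cam(n,T);d=E[:3,:3]@np.linalg.inv(K)@[*uv,1];return E[:3,3],d/np.linalg.norm(d)
def tri(*rs):
    A=0;b=0
    for o,d in rs:
        P=np.eye(3)-np.outer(d,d);A=A+P;b=b+P@o
    p=np.linalg.solve(A,b);return p,[round(float(np.linalg.norm((np.eye(3)-np.outer(d,d))@(p-o))),1) for o,d in rs]
def onz(n,uv,z,T=None):
    o,d=ray(n,uv,T);return o+d*(z-o[2])/d[2]
def proj(n,P,T=None):
    K,E=cam(n,T);q=K@(np.linalg.inv(E)@np.append(P,1))[:3];return q[:2]/q[2]
E
python3 - <<'E'
from h import *
for nm,a,b in [("screw",(331,166),(258,161)),("keytop",(271,181),(237,217)),("bigtop",(217,181),(215,252)),("bigfoot",(229,259),(228,320)),("holderTop",(275,222),(245,252))]:
    print(nm,*tri(ray("scene",a),ray("side",b)))
for uv in [(203,438),(222,436),(213,380),(250,352),(221,470)]: print("drw",uv,onz("side",uv,60))
a=cv2.imread("pics/scene0.png")[150:270,190:390];b=cv2.imread("pics/side0.png")[110:330,190:330]
cv2.imwrite("pics/c1.png",np.hstack([cv2.resize(a,(400,240),interpolation=2),np.zeros((240,1,3),np.uint8)]) if 0 else np.hstack([cv2.copyMakeBorder(cv2.resize(a,None,fx=2,fy=2,interpolation=2),0,310,0,0,0),cv2.resize(b,(350,550),interpolation=2)]))
E
```

```text
screw [516.385 246.273 114.788] [1.4, 1.4]
keytop [478.667  54.722 154.024] [0.4, 0.4]
bigtop [449.898 -71.782 208.984] [2.5, 2.5]
bigfoot [446.229 -78.454  11.901] [3.1, 3.1]
holderTop [481.889  51.675  49.171] [0.7, 0.7]
drw (203, 438) [ 417.948 -325.264   60.   ]
drw (222, 436) [ 448.    -324.564   60.   ]
drw (213, 380) [ 429.952 -227.329   60.   ]
drw (250, 352) [ 492.824 -179.793   60.   ]
drw (221, 470) [ 447.99  -377.006   60.   ]
```

View pics/c1.png

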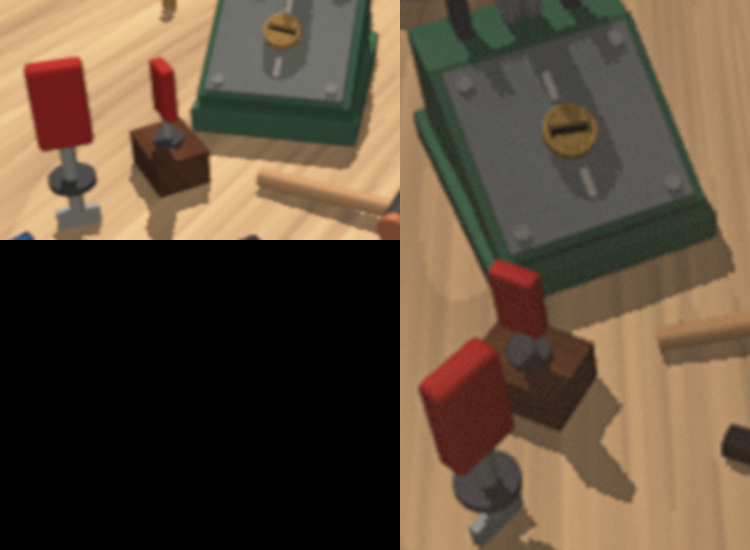

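The crop shows the holder key with a slim handle, its top at z≈150 as expected (146). The other key is about 200 mm tall, so it's the oversize look-alike. The housing's bolts and marks give the cover axes; next is a wrist view of both targets.

```bash
python3 - <<'E'
from h import *
pts={k:tri(ray("scene",a),ray("side",b)) for k,a,b in [("mu",(335,151.5),(249.2,144)),("md",(329,183),(265.2,182.8)),("bl",(299,190),(239.2,203.2)),("br",(355.5,195),(300,182.8))]}
for k,v in pts.items(): print(k,*v)
l=pts["br"][0]-pts["bl"][0]; yaw=np.arctan2(l[1],l[0])-(-np.pi/2)  # br-bl is housing -y
print("yaw of housing x",np.degrees(yaw)); u=pts["mu"][0]-pts["md"][0];print("from marks",np.degrees(np.arctan2(u[1],u[0])))
yaw=np.arctan2(u[1],u[0])
# wrist view over key
for a in (0,90,-90,45,135,-45,180):
    a_=np.radians(a);R=np.array([[np.cos(a_),np.sin(a_),0],[np.sin(a_),-np.cos(a_),0],[0,0,-1.]])
    print(a,ctrl.inverse_kinematics([479,54,280],R))
n=np.array([-.5*np.cos(yaw),-.5*np.sin(yaw),.866]);up=np.array([.866*np.cos(yaw),.866*np.sin(yaw),.5]);
lv=np.cross(n,up) 
for a in range(-180,180,45):
    x=np.cos(np.radians(a))*up+np.sin(np.radians(a))*lv;R=np.c_[x,np.cross(-n,x),-n]
    for d in(96,180): print(a,d,ctrl.inverse_kinematics(np.array([516,246,115])+d*n,R))
E
```

```text
mu [499.985 289.842 129.569] [1.4, 1.4]
md [529.576 211.26   85.55 ] [1.1, 1.1]
bl [471.998 166.055  73.028] [0.3, 0.3]
br [604.023 212.849  74.684] [0.8, 0.8]
yaw of housing x 109.5161992782511
from marks 110.63452595249339
0 [ 0.384  0.27  -0.691  1.893  0.198  1.047 -1.96 ]
90 [ 0.545  0.32  -0.897  1.885  0.284  1.07  -0.466]
-90 [ 0.664  0.38  -1.067  1.88   0.373  1.1    2.595]
45 [ 0.465  0.292 -0.793  1.889  0.238  1.057 -1.21 ]
135 [ 0.63   0.36  -1.016  1.882  0.344  1.09   0.265]
-45 [ 0.284  0.249 -0.57   1.898  0.155  1.038 -2.707]
180 [ 0.711  0.414 -1.142  1.879  0.419  1.119  0.983]
-180 96 [ 0.007  0.552 -0.221  1.753 -0.481  1.    -2.675]
-180 180 [ 0.053  0.482 -0.193  1.664 -0.456  1.175 -2.69 ]
-135 96 [ 0.119  0.571 -0.375  1.746 -0.386  0.976 -1.968]
-135 180 [ 0.164  0.498 -0.346  1.656 -0.382  1.156 -1.967]
-90 96 [ 0.245  0.607 -0.554  1.738 -0.263  0.956 -1.284]
-90 180 [ 0.267  0.522 -0.492  1.65  -0.305  1.14  -1.246]
-45 96 [ 0.345  0.649 -0.702  1.732 -0.148  0.946 -0.595]
-45 180 [ 0.373  0.558 -0.65   1.643 -0.212  1.128 -0.538]
0 96 [ 0.45   0.713 -0.873  1.726  0.003  0.947  0.065]
0 180 [ 0.49   0.616 -0.836  1.637 -0.086  1.121  0.142]
45 96 [ 0.54   0.794 -1.036  1.721  0.168  0.964  0.714]
45 180 [ 0.616  0.721 -1.071  1.63   0.104  1.132  0.769]
90 96 [ 0.56   0.817 -1.075  1.72   0.21   0.972  1.465]
90 180 [ 0.617  0.722 -1.073  1.63   0.106  1.133  1.553]
135 96 [ 0.56   0.817 -1.075  1.72   0.21   0.972  2.25 ]
135 180 [ 0.617  0.722 -1.073  1.63   0.106  1.133  2.338]
```

```bash
cat >> h.py <<'E'
def Rv(deg):
    a=np.radians(deg);return np.array([[np.cos(a),np.sin(a),0],[np.sin(a),-np.cos(a),0],[0,0,-1.]])
def frame(yawdeg):
    y=np.radians(yawdeg);n=np.array([-.5*np.cos(y),-.5*np.sin(y),.8660254]);up=np.array([.8660254*np.cos(y),.8660254*np.sin(y),.5])
    return n,up,np.cross(n,up)
def Rc(a,yawdeg):   # tool x at angle a (ccw from upslope seen from outside), pointing into cover
    n,up,lv=frame(yawdeg);x=np.cos(np.radians(a))*up+np.sin(np.radians(a))*lv
    return np.c_[x,np.cross(-n,x),-n]
def shot(nm):
    T=tool();im=ctrl.snapshot("wrist");np.save(f"pics/{nm}.npy",T);cv2.imwrite(f"pics/{nm}.png",im[...,::-1]);return T
E
python3 - <<'E'
from h import *
ctrl.movep([250,-560,360],Rv(14))
ctrl.movep([440,-150,370],Rv(170))
ctrl.movep([479,54,285],Rv(170)); shot("wk1")
ctrl.movep([509,24,285],Rv(170)); shot("wk2")
n,up,lv=frame(110)
S=np.array([516,246,115])
ctrl.movep(S+150*n,Rc(90,110)); shot("ws1")
ctrl.movep(S+150*n+60*up+20*lv,Rc(90,110)); shot("ws2")
print(ctrl.read_time_s(),ctrl.read_joint_positions(),ctrl.read_position(),S+150*n+60*up+20*lv)
f=lambda k:cv2.resize(cv2.imread(f"pics/{k}.png"),(400,300),interpolation=cv2.INTER_AREA)
cv2.imwrite("pics/m1.png",np.vstack([np.hstack([f("wk1"),f("wk2")]),np.hstack([f("ws1"),f("ws2")])]))
E
```

```text
4.9167 [ 0.511  0.591 -0.98   1.736 -0.045  1.031  1.567] [505.045 217.068 275.561] [505.086 217.511 274.904]
```

View pics/m1.png

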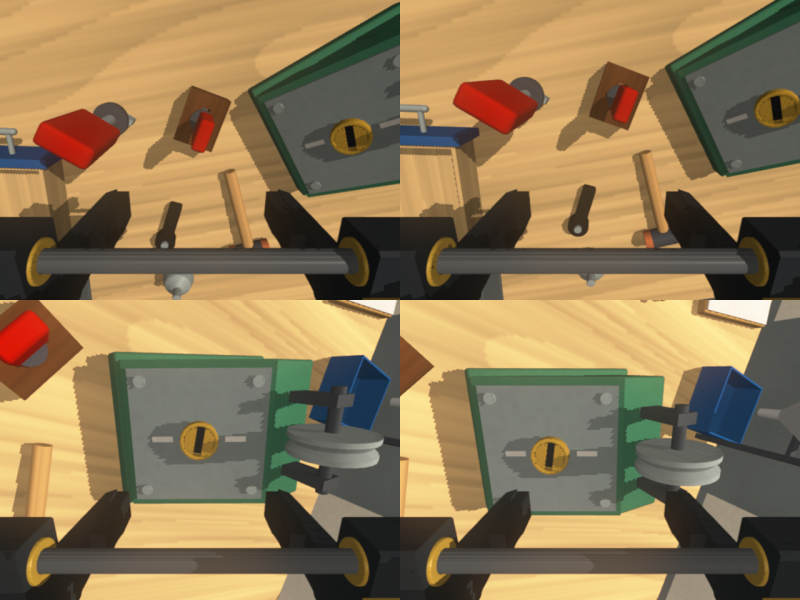

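The wrist pictures show, at half scale: the holder key's top at (203,130) in wk1 and (625,102) in wk2. The screw is at (199,440) and (550,456), between its marks, with the slot leaning about 10° clockwise of level. Next: segment for accurate values, with crops to check.

```bash
python3 - <<'E'
from h import *
rs=[];mk={0:[],1:[]};S=None
D={}
for k in("ws1","ws2"):
    im=cv2.imread(f"pics/{k}.png");T=np.load(f"pics/{k}.npy");hsv=cv2.cvtColor(im,cv2.COLOR_BGR2HSV)
    c0=(400,280) if k=="ws1" else (300,312)
    c0=(398,282) if k=="ws1" else (300,312)
    roi=np.zeros(im.shape[:2],np.uint8);cv2.circle(roi,c0,50,255,-1)
    br=((hsv[...,1]>110)&(hsv[...,0]>12)&(hsv[...,0]<35)&(hsv[...,2]>60)&(roi>0)).astype(np.uint8)
    cs,_=cv2.findContours(br,0,1);c=cv2.convexHull(max(cs,key=cv2.contourArea));e=cv2.fitEllipse(c);print(k,"brass",e)
    m=np.zeros_like(br);cv2.ellipse(m,(e[0],(e[1][0]*.8,e[1][1]*.8),e[2]),1,-1)
    sl=((hsv[...,2]<70)&(m>0)).astype(np.uint8)
    n_,lab,st,ce=cv2.connectedComponentsWithStats(sl);i=1+np.argmax(st[1:,4]);r=cv2.minAreaRect(np.argwhere(lab==i)[:,::-1].astype(np.float32));print("slot",r,st[i])
    w=((hsv[...,2]>150)&(hsv[...,1]<50)).astype(np.uint8)
    n_,lab,st,ce=cv2.connectedComponentsWithStats(w)
    D[k]=(T,e,r,[ce[j] for j in range(1,n_) if 80<st[j,4]<900 and np.linalg.norm(ce[j]-e[0])<100])
    print("marks",D[k][3])
p,er=tri(*[ray("wrist",D[k][1][0],D[k][0]) for k in D],ray("scene",(331,165.5)),ray("side",(258,162)));print("screw",p,er)
p2,er=tri(*[ray("wrist",D[k][1][0],D[k][0]) for k in D]);print("wrist only",p2,er)
crop=lambda k,x,y,h:cv2.resize(cv2.imread(f"pics/{k}.png")[y-h:y+h,x-h:x+h],(300,300),interpolation=2)
cv2.imwrite("pics/c2.png",np.vstack([np.hstack([crop("wk1",406,250,50),crop("wk2",440,200,50)]),np.hstack([crop("ws1",398,282,50),crop("ws2",300,312,50)])]))
E
```

```text
ws1 brass ((398.0, 314.0079650878906), (35.7519416809082, 62.095420837402344), 90.0)Traceback (most recent call last):
  File "<stdin>", line 13, in <module>
    return _wrapfunc(a, 'argmax', axis=axis, out=out, **kwds)
    return bound(*args, **kwds)
ValueError: attempt to get argmax of an empty sequence
```

```bash
python3 - <<'E'
from h import *
im=cv2.imread("pics/ws1.png");h=cv2.cvtColor(im,cv2.COLOR_BGR2HSV);print(h[280,360:440:8].tolist(),h[314,398],h[282,320:350:6].tolist())
crop=lambda k,x,y,h:cv2.resize(cv2.imread(f"pics/{k}.png")[y-h:y+h,x-h:x+h],(300,300),interpolation=2)
cv2.imwrite("pics/c2.png",np.vstack([np.hstack([crop("wk1",406,250,50),crop("wk2",440,200,50)]),np.hstack([crop("ws1",398,282,50),crop("ws2",300,312,50)])]))
E
```

```text
[[30, 16, 124], [40, 19, 124], [34, 17, 121], [38, 17, 120], [38, 17, 122], [40, 19, 122], [45, 18, 115], [43, 19, 95], [67, 94, 79], [68, 100, 74]] [ 30  21 123] [[34, 16, 124], [30, 15, 123], [38, 16, 124], [34, 16, 125], [34, 16, 126]]
```

View pics/c2.png

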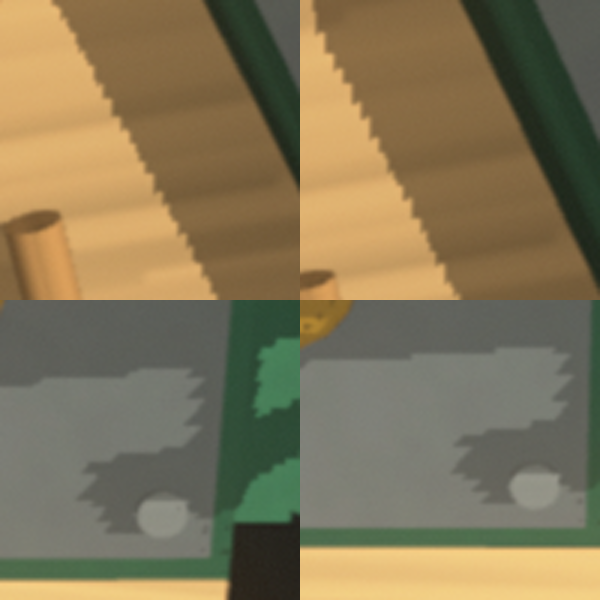

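The crops missed: the montage scale was 1.6, not 2. Redoing them.

```bash
python3 - <<'E'
from h import *
D={}
for k,c0 in(("ws1",(318,224)),("ws2",(240,250))):
    im=cv2.imread(f"pics/{k}.png");T=np.load(f"pics/{k}.npy");hsv=cv2.cvtColor(im,cv2.COLOR_BGR2HSV)
    roi=np.zeros(im.shape[:2],np.uint8);cv2.circle(roi,c0,42,255,-1)
    br=((hsv[...,1]>110)&(hsv[...,0]>10)&(hsv[...,0]<35)&(hsv[...,2]>60)&(roi>0)).astype(np.uint8)
    cs,_=cv2.findContours(br,0,1);c=cv2.convexHull(max(cs,key=cv2.contourArea));e=cv2.fitEllipse(c);print(k,"brass",e)
    m=np.zeros_like(br);cv2.ellipse(m,(e[0],(e[1][0]*.9,e[1][1]*.9),e[2]),1,-1)
    sl=((hsv[...,2]<70)&(m>0)).astype(np.uint8)
    n_,lab,st,ce=cv2.connectedComponentsWithStats(sl);i=1+np.argmax(st[1:,4]);r=cv2.minAreaRect(np.argwhere(lab==i)[:,::-1].astype(np.float32));print("slot",r,st[i])
    w=((hsv[...,2]>150)&(hsv[...,1]<50)).astype(np.uint8)
    n_,lab,st,ce=cv2.connectedComponentsWithStats(w)
    D[k]=(T,e,r,[ce[j] for j in range(1,n_) if 80<st[j,4]<900 and np.linalg.norm(ce[j]-e[0])<100])
    print("marks",D[k][3])
p,er=tri(*[ray("wrist",D[k][1][0],D[k][0]) for k in D],ray("scene",(331,165.5)),ray("side",(258,161)));print("screw",p,er)
p2,er=tri(*[ray("wrist",D[k][1][0],D[k][0]) for k in D]);print("wrist only",p2,er)
crop=lambda k,x,y,h:cv2.resize(cv2.imread(f"pics/{k}.png")[y-h:y+h,x-h:x+h],(300,300),interpolation=2)
cv2.imwrite("pics/c3.png",np.vstack([np.hstack([crop("wk1",325,208,50),crop("wk2",360,163,50)]),np.hstack([crop("ws1",318,224,50),crop("ws2",240,250,50)])]))
E
```

```text
ws1 brass ((318.17901611328125, 224.66558837890625), (61.96132278442383, 62.938941955566406), 27.25315284729004)
slot ((318.5640869140625, 223.60498046875), (11.338373184204102, 40.76478958129883), 9.211027145385742) [310 203  18  42 461]
marks [array([259.684, 222.49 ]), array([376.307, 222.022])]
ws2 brass ((239.7678680419922, 248.425048828125), (60.64402389526367, 62.00680160522461), 73.39974212646484)
slot ((239.88055419921875, 247.48550415039062), (10.168000221252441, 37.45314025878906), 6.911227226257324) [233 229  15  38 369]
marks [array([184.744, 245.484]), array([298.148, 245.63 ])]
screw [514.488 248.03  113.618] [1.1, 1.2, 0.2, 2.5]
wrist only [513.38  247.553 113.551] [0.1, 0.1]
```

View pics/c3.png

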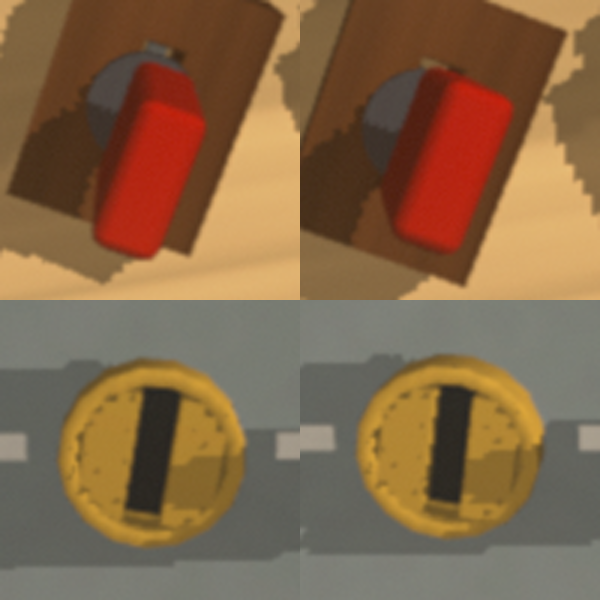

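The screw's slot is clearly visible, turned about 10° past level, and the holder key's top face centre is at about wk1 (325,217) and wk2 (362,168). Computing poses and trying IK now.

```bash
python3 - <<'E'
from h import *
T1,T2,S1,S2=[np.load(f"pics/{k}.npy") for k in("wk1","wk2","ws1","ws2")]
print("key top",*tri(ray("wrist",(325,217.3),T1),ray("wrist",(361.7,168),T2)))
c1=lambda x,y:(275+x/3,158+y/3); c2=lambda x,y:(310+(x-300)/3,113+y/3)
for T,c,es in((T1,c1,[((150,100),(95,240)),((205,125),(155,257))]),(T2,c2,[((460,75),(395,235)),((512,100),(455,250))])):
    for a,b in es:
        d=onz("wrist",c(*b),146,T)-onz("wrist",c(*a),146,T);print("edge",d,np.degrees(np.arctan2(d[1],d[0])))
    print("ctr",np.mean([onz("wrist",c(*q),146,T) for e in es for q in e],0))
p,er=tri(ray("wrist",(318,226),S1),ray("wrist",(239.8,250.3),S2),ray("scene",(331,165.5)),ray("side",(258,161)));print("mouth",p,er)
n,up,lv=frame(110)
def onpl(uv,T,h):
    o,d=ray("wrist",uv,T);return o+d*((p+h*n-o)@n)/(d@n)
for T,m,r in((S1,[(259.7,222.5),(376.3,222.0)],(9.2)),(S2,[(184.7,245.5),(298.1,245.6)],6.9)):
    d=onpl(m[1],T,-15)-onpl(m[0],T,-15);print("marks deg from up",np.degrees(np.arctan2(d@lv,d@up)),np.linalg.norm(d))
    a=np.radians(r);c=np.array(proj("wrist",p,T));v=20*np.array([np.sin(a),-np.cos(a)])
    d=onpl(c+v,T,0)-onpl(c-v,T,0);print("slot deg from up (ccw)",np.degrees(np.arctan2(d@lv,d@up)))
for side in(0,):
    pass
for uv,n_ in (((203,438),0),((225,382),0)): print(onz("side",uv,60))
E
```

```text
key top [470.69   60.561 144.801] [0.1, 0.1]
edge [ 31.961 -19.274   0.   ] -31.092243704724076
edge [ 30.657 -17.369   0.   ] -29.533583971417475
ctr [471.306  60.559 146.   ]
edge [ 33.663 -20.484   0.   ] -31.320892572175293
edge [ 32.158 -17.919   0.   ] -29.126858689311597
ctr [470.943  60.439 146.   ]
mouth [515.155 247.683 114.251] [0.8, 0.5, 0.6, 1.8]
marks deg from up 0.16697335955775627 93.60454488855645
slot deg from up (ccw) 81.11365844575135
marks deg from up 0.18057923988298166 93.11317594150289
slot deg from up (ccw) 80.26813880174397
[ 417.948 -325.264   60.   ]
[ 450.407 -232.69    60.   ]
```

```bash
python3 - <<'E'
from h import *
n,up,lv=frame(110.2)
ctrl.move_gripper(0.6,50)
ctrl.movep([471,60.5,190],Rv(150))
print(ctrl.read_force())
print("hit",ctrl.move_l([471,60.5,96],max_speed=80,stop_force=6),ctrl.read_position())
ctrl.move_gripper(0.0,50)
print("w",ctrl.read_width(),ctrl.read_force(),ctrl.read_joint_positions())
print("lift",ctrl.move_l([471,60.5,175],max_speed=80),ctrl.read_force(),ctrl.read_width())
M=np.array([515.2,247.7,114.3])
ctrl.movep(M+(91+45)*n,Rc(81,110.2)); shot("wa1")
print(ctrl.read_joint_positions(),ctrl.read_position()-(M+136*n),ctrl.read_time_s(),ctrl.read_width())
im=cv2.imread("pics/wa1.png");cv2.imwrite("pics/c4.png",cv2.resize(im[130:390,180:480],(750,600)[:2] if 0 else (690,598),interpolation=2))
print(proj("wrist",M,tool()))
E
```

```text
[ 0.042 -0.113  0.08 ]
hit False [471.373  60.576  96.421]
w 0.19709149543682852 [ 0.03  -0.793  1.626] [ 0.214  0.532 -0.538  2.067  0.441  0.654  0.428]
lift False [ 0.121  0.609 -3.149] 0.19736990999075094
[ 0.524  0.701 -0.951  1.693  0.037  1.024  1.443] [-1.087 -0.164 -0.758] 10.5667 0.1987626069099316
[316.845 234.337]
```

View pics/c4.png

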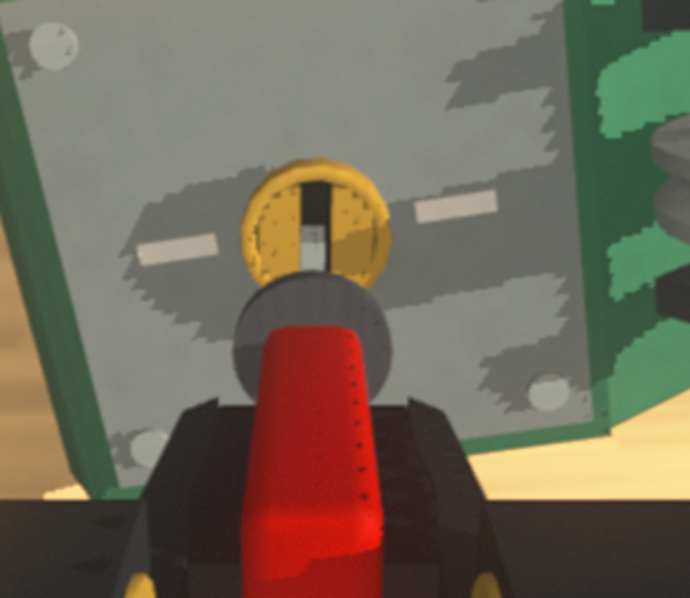

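```bash
python3 - <<'E'
from h import *
T=np.load("pics/wa1.npy")
M=np.array([515.2,247.7,114.3])
cr=lambda p:(np.array(p)-[180,130])*2.3
for nm,t in [("tip+x",(17,0,91)),("blade top+x",(17,0,75)),("tip c",(0,0,91)),("collar top +x rim",(18,0,45)),("collar +y",(0,18,45)),("handle top corners",(20,9,-50)),("",(20,-9,-50)),("handle bottom",(20,9,16)),("",(20,-9,16)),("tip",(17,3,91)),("",(17,-3,91))]:
    P=T[:3,:3]@np.array(t)+T[:3,3];print(nm,cr(proj("wrist",P,T)))
R=T[:3,:3]
n,up,lv=frame(110.2)
x=Rc(81,110.2)[:,0]
for s in(19,-19): print("slot end",s,cr(proj("wrist",M+s*x,T)))
for v in (R[:,0],R[:,1]): print("rim",cr(proj("wrist",M+24*v,T)),cr(proj("wrist",M-24*v,T)))
print(R.T@(T[:3,3]-M))
print(np.degrees(np.arccos(np.clip(R[:,2]@-n,-1,1))))
E
```

```text
tip+x [313.038 221.421]
blade top+x [313.112 238.54 ]
tip c [313.048 281.928]
collar top +x rim [313.279 273.228]
collar +y [393.614 349.306]
handle top corners [389.43  510.499]
 [239.327 510.577]
handle bottom [361.484 312.504]
 [265.502 312.554]
tip [324.342 221.416]
 [301.735 221.427]
slot end 19 [315.363 180.445]
slot end -19 [315.48  295.578]
rim [315.473 164.605] [315.374 310.003]
rim [391.161 239.146] [239.683 239.224]
[   1.04    -0.803 -135.23 ]
0.12145828846861162
```

Predicted and observed pixels agree to about 1 mm; the remaining offset is the arm's own tracking error of (1.0, -0.8) mm. I'll approach to 4 mm with that compensated and look again.

```bash
cat >> h.py <<'E'
M=np.array([515.2,247.7,114.3]); KZ=91; YAW=110.2
def goto(target,R,speed=60,stop=None,iters=2,ref=None):
    """line to target, then correct the steady tracking error"""
    cmd=np.array(target,float)+(0 if ref is None else ref)
    hit=ctrl.move_l(cmd,R,max_speed=speed,stop_force=stop)
    for _ in range(iters):
        if hit: break
        ctrl.sleep(.1);cmd=cmd+(np.array(target)-ctrl.read_position());hit=ctrl.move_l(cmd,R,max_speed=20,stop_force=stop)
    return hit,cmd-np.array(target)
E
python3 - <<'E'
from h import *
n,up,lv=frame(YAW);R=Rc(81,YAW);t=M+(KZ+4)*n
print(goto(t,R,40,5)); ctrl.sleep(.1)
print(R.T@(ctrl.read_position()-t),ctrl.read_force(),ctrl.read_time_s()); shot("wa2")
im=cv2.imread("pics/wa2.png");cv2.imwrite("pics/c5.png",cv2.resize(im[180:300,240:400],(800,600),interpolation=2))
T=np.load("pics/wa2.npy");cr=lambda p:(np.array(p)-[240,180])*5
for q in((17,3,91),(17,-3,91),(17,0,75),(18,0,45)): print(cr(proj("wrist",T[:3,:3]@np.array(q)+T[:3,3],T)))
for s in(19,-19): print("slot end",s,cr(proj("wrist",M+s*R[:,0],T)))
E
```

```text
(False, array([-0.296,  0.069, -0.126]))
[0.477 0.113 0.315] [ 0.059  0.835 -1.764] 12.5417
[405.091 231.338]
[355.945 231.363]
[380.678 268.566]
[381.041 343.974]
slot end 19 [379.544 211.875]
slot end -19 [379.619 495.942]
```

View pics/c5.png

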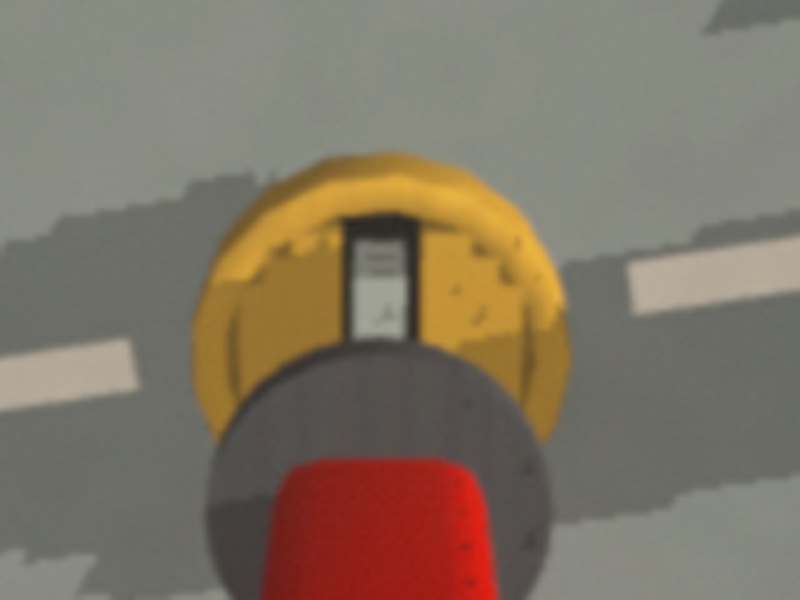

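The blade sits over the slot with visible gaps on every side: blade columns 352–406, slot 345–418. Inserting 8 mm, guarded.

```bash
python3 - <<'E'
from h import *
n,up,lv=frame(YAW);R=Rc(81,YAW)
off=np.array([-.296,.069,-.126])+.3*R[:,1]-0.2*R[:,0]
f0=ctrl.read_force()
hit=ctrl.move_l(M+(KZ-8)*n+off,R,max_speed=15,stop_force=6); ctrl.sleep(.1)
p=ctrl.read_position();print(hit,"tool err",R.T@(p-M),"depth",KZ-(p-M)@n,R.T@(ctrl.read_force()-f0),ctrl.read_torque(),ctrl.read_time_s())
E
```

```text
True tool err [  0.358   0.106 -85.139] depth 5.860720708817752 [ 1.396  1.213 -6.92 ] [-0.109  0.026  0.135] 13.325
```

```bash
python3 - <<'E'
from h import *
shot("wa3")
im=cv2.imread("pics/wa3.png");cv2.imwrite("pics/c6.png",cv2.resize(im[180:300,240:400],(800,600),interpolation=2))
T=tool();cr=lambda p:(np.array(p)-[240,180])*5
for q in((17,3,91),(17,0,75),(18,0,45)): print(cr(proj("wrist",T[:3,:3]@np.array(q)+T[:3,3],T)))
print(ctrl.read_width(),ctrl.read_force())
E
```

```text
[405.088 231.334]
[380.674 268.561]
[381.037 343.969]
0.19911635549878962 [-0.624 -2.655  4.847]
```

View pics/c6.png

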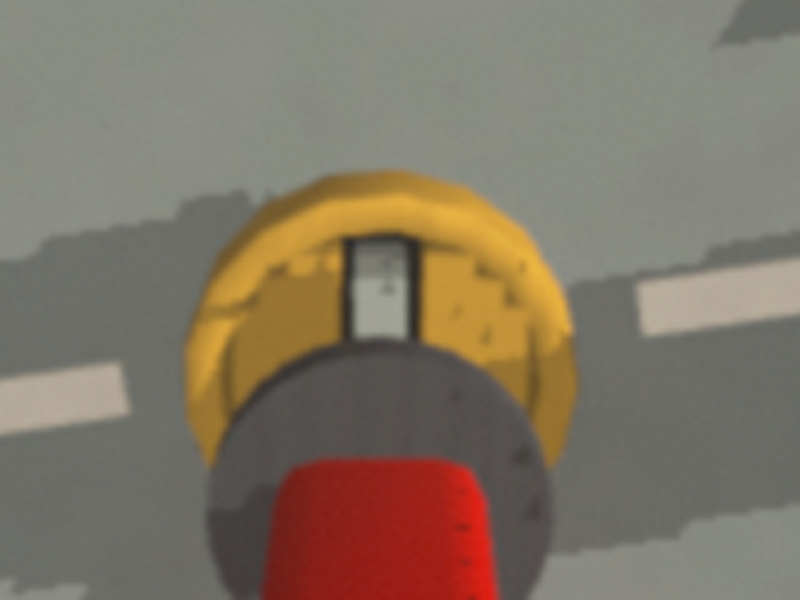

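The blade appears inside the slot: its gap geometry is consistent with 6 mm engaged, and the mouth height of 115 agrees with the housing sizes. I'll ease off slightly, then turn a small test angle while watching the moment.

```bash
python3 - <<'E'
from h import *
n,up,lv=frame(YAW);R=Rc(81,YAW)
p=ctrl.read_position();ctrl.move_l(p+0.8*n,R,max_speed=10);ctrl.sleep(.1)
p=ctrl.read_position();print("depth",KZ-(p-M)@n,R.T@(p-M),R.T@ctrl.read_force(),"tz",ctrl.read_torque()@n)
c=p.copy()
for a in (76,71,66,61):
    t0=ctrl.read_time_s();ctrl.move_l(c,Rc(a,YAW),max_speed=30)
    q=ctrl.read_position();Rr=ctrl.read_ee_rot();x=Rr[:,0]
    print(a,np.degrees(np.arctan2(x@lv,x@up)),"F",Rr.T@ctrl.read_force(),"T",Rr.T@ctrl.read_torque(),"dp",Rr.T@(q-M),ctrl.read_time_s()-t0,ctrl.read_width())
shot("wa4")
im=cv2.imread("pics/wa4.png");cv2.imwrite("pics/c7.png",cv2.resize(im[180:300,240:400],(800,600),interpolation=2))
E
```

```text
depth 5.324844196263015 [  0.565  -0.031 -85.675] [ 1.255 -0.672  3.299] tz 0.06179849982519455
76 76.12456748439982 F [ 0.852 -0.669  2.303] T [ 0.642 -0.142 -0.015] dp [  0.76   -0.131 -85.532] 0.25 0.20211328871224407
71 71.21073145066849 F [ 1.566 -0.744  3.386] T [ 0.353 -0.208 -0.041] dp [  0.721   0.075 -85.508] 0.25 0.19973622452458314
66 66.23440572384763 F [-0.266  0.219  3.354] T [ 0.338 -0.25  -0.062] dp [  0.71   -0.053 -85.549] 0.25 0.19898158007246436
61 61.24680642194661 F [-0.573  0.184  4.112] T [ 0.365 -0.202 -0.121] dp [  0.68   -0.145 -85.566] 0.25 0.1971796265819786
```

View pics/c7.png

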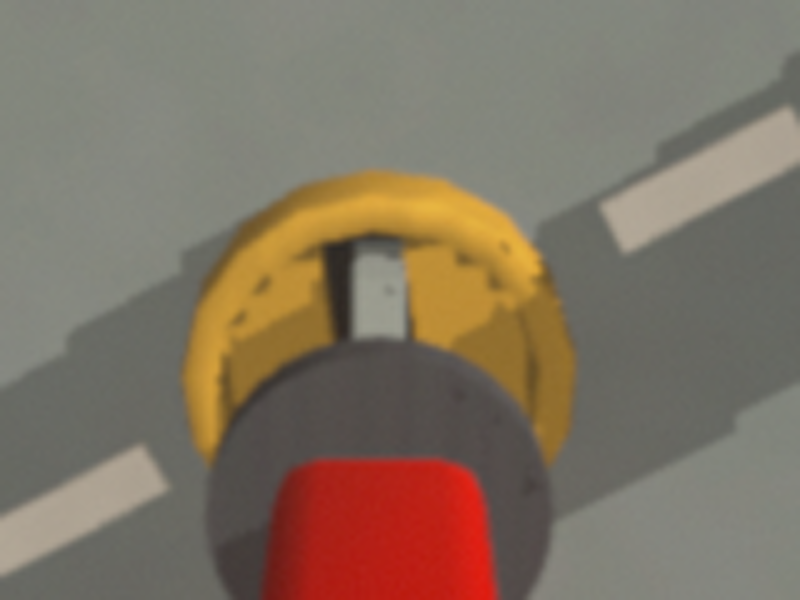

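The blade is driving the screw: moment 0.12 N m, with the slot lagging about 9° (backlash). I'll continue to the stop, watching the moment.

```bash
python3 - <<'E'
from h import *
n,up,lv=frame(YAW)
c=M+85.6*n+Rc(61,YAW)@np.array([0.3,0,0])*0
# centre the tool axis on the screw, command = present command drift-free
def st():
    Rr=ctrl.read_ee_rot();x=Rr[:,0];return np.degrees(np.arctan2(x@lv,x@up)),Rr.T@ctrl.read_force(),Rr.T@ctrl.read_torque(),Rr.T@(ctrl.read_position()-M)
c=ctrl.read_position()
for a in list(range(56,5,-5))+list(np.arange(4,-16,-1.5)):
    ctrl.move_l(c,Rc(a,YAW),max_speed=30)
    s=st()
    if a%10==6 or a<5: print(a,*s)
    if abs(s[2][2])>.25 or np.linalg.norm(s[1])>15: print("STOP",a,*s);break
print(ctrl.read_time_s(),ctrl.read_joint_positions())
shot("wa5")
im=cv2.imread("pics/wa5.png");cv2.imwrite("pics/c8.png",cv2.resize(im[180:300,240:400],(800,600),interpolation=2))
E
```

```text
56 56.218227002638656 [-0.212 -0.396  3.573] [ 0.315 -0.291 -0.094] [  0.661  -0.222 -85.558]
46 46.24026535855578 [ 0.625 -0.319  2.607] [ 0.297 -0.314 -0.075] [  0.583  -0.399 -85.566]
36 36.244786048572166 [0.089 0.318 3.735] [ 0.314 -0.42  -0.102] [  0.513  -0.539 -85.531]
26 26.242050659570765 [-0.73  -0.133  3.077] [ 0.353 -0.466 -0.095] [  0.365  -0.613 -85.57 ]
16 16.2410402445711 [-0.727 -1.31   2.757] [ 0.358 -0.631 -0.067] [  0.263  -0.735 -85.553]
6 6.243865166145592 [-0.445 -1.658  2.361] [ 0.329 -0.736 -0.017] [  0.163  -0.748 -85.546]
4.0 4.156007804132012 [-1.883 -1.702  2.517] [ 0.36  -0.768 -0.122] [  0.102  -0.783 -85.533]
2.5 2.5730762847333954 [-2.034 -1.985  2.218] [ 0.384 -0.844 -0.157] [  0.107  -0.79  -85.561]
1.0 1.0475572973051839 [-1.551 -1.802  2.089] [ 0.406 -0.88  -0.157] [  0.128  -0.761 -85.564]
-0.5 -0.4582455484916289 [-2.484 -2.061  1.87 ] [ 0.464 -0.931 -0.166] [  0.138  -0.739 -85.554]
-2.0 -1.9653587908341046 [-1.649 -2.777  3.429] [ 0.492 -0.965 -0.158] [  0.079  -0.789 -85.54 ]
-3.5 -3.4613018463886682 [-1.722 -2.092  2.288] [ 0.51  -0.996 -0.13 ] [  0.073  -0.752 -85.563]
-5.0 -4.9686978224875995 [-1.998 -1.691  1.716] [ 0.472 -1.083 -0.141] [  0.033  -0.767 -85.546]
-6.5 -6.464430889331628 [-2.648 -1.816  2.046] [ 0.486 -1.026 -0.141] [  0.086  -0.774 -85.538]
-8.0 -7.961481451663799 [-3.521 -1.906  1.731] [ 0.448 -1.1   -0.148] [  0.072  -0.757 -85.55 ]
-9.5 -9.435467395055808 [-2.622 -2.281  3.027] [ 0.467 -1.208 -0.362] [ -0.011  -0.749 -85.557]
STOP -9.5 -9.435467395055808 [-2.622 -2.281  3.027] [ 0.467 -1.208 -0.362] [ -0.011  -0.749 -85.557]
20.1333 [ 0.213  0.607 -0.521  1.756 -0.291  0.928  0.136]
```

View pics/c8.png

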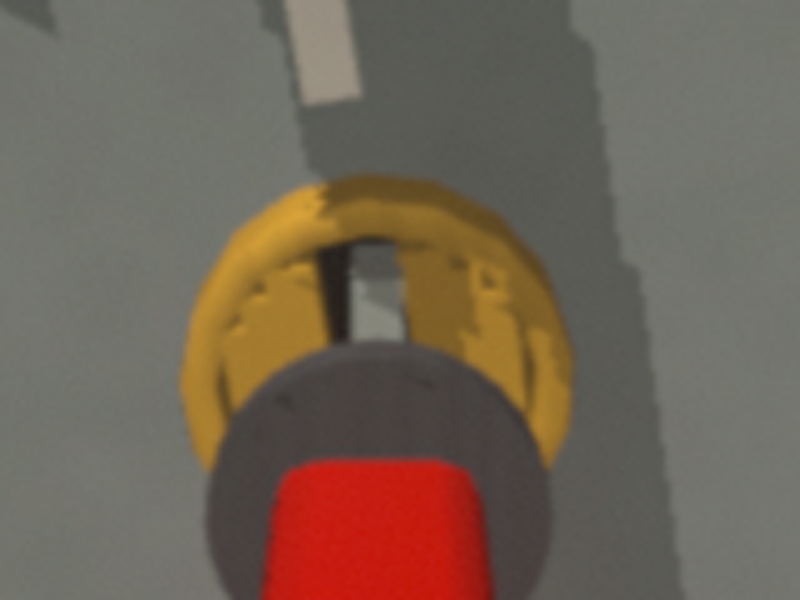

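The moment jumped from 0.14 to 0.36 N m at hand angle -9.4°, where the slot, less the backlash, lines up with the mark direction, so the screw is at its stop. Now I back off within the play, withdraw and carry the key over the drawer, taking pictures on the way.

```bash
cat >> h.py <<'E'
def Rt(tilt,yaw):
    t,y=np.radians([tilt,yaw]);h=np.array([np.cos(y),np.sin(y),0]);z=np.sin(t)*h-np.cos(t)*np.array([0,0,1]);x=np.cos(t)*h+np.sin(t)*np.array([0,0,1])
    return np.c_[x,np.cross(z,x),z]
E
python3 - <<'E'
from h import *
n,up,lv=frame(YAW)
c=ctrl.read_position()
ctrl.move_l(c,Rc(-4,YAW),max_speed=30); ctrl.move_l(c,Rc(-2,YAW),max_speed=30)
print(ctrl.read_force(),ctrl.read_torque()@n)
ctrl.move_l(c+25*n,max_speed=40);ctrl.move_l(c+110*n,max_speed=150)
shot("wb1");print("w",ctrl.read_width())
ctrl.movep([560,60,350],Rv(50)); 
ctrl.movep([540,-190,350],Rv(-7)); shot("wb2")
ctrl.movep([440,-260,350],Rv(-7)); shot("wb3")
for k in("scene","side"): cv2.imwrite(f"pics/{k}1.png",ctrl.snapshot(k)[...,::-1])
print(ctrl.read_time_s(),ctrl.read_joint_positions())
for th in(30,40,45,50,55,60):
  for p in([480,-290,150],[520,-290,60]): print(th,p,ctrl.inverse_kinematics(p,Rt(th,-7)))
b=lambda k:cv2.imread(f"pics/{k}.png")
A=np.hstack([b("wb2")[150:450:,120:520][:300],b("wb3")[150:450,120:520]])
T=np.load("pics/wb1.npy");u=proj("wrist",M,T).astype(int);print(u)
s=cv2.resize(b("wb1")[u[1]-50:u[1]+50,u[0]-65:u[0]+65],(390,300),interpolation=2)
s2=cv2.resize(b("side1")[340:480,190:380],(410,300),interpolation=2)
cv2.imwrite("pics/m2.png",np.vstack([A,np.hstack([s,s2])]))
E
```

```text
[ 0.159 -0.25  -3.248] -0.010752927004727398
w 0.19501981490762688
25.0833 [ 0.397  0.189  0.052  1.764 -0.011  1.189 -1.237]
30 [480, -290, 150] [ 1.476  0.647 -1.09   2.183  1.255  0.336 -2.221]
30 [520, -290, 60] [ 1.375  0.945 -1.07   2.129  1.781  0.499 -2.616]
40 [480, -290, 150] [ 1.135  0.466 -0.556  2.302  3.775  0.206  1.491]
40 [520, -290, 60] [ 1.056  0.732 -0.546  2.238  3.226  0.348  2.103]
45 [480, -290, 150] [ 1.31   0.55  -0.727  2.339  3.472  0.298  1.884]
45 [520, -290, 60] [ 1.09   0.776 -0.547  2.274  3.337  0.484  2.051]
50 [480, -290, 150] None
50 [520, -290, 60] [ 1.123  0.831 -0.548  2.301  3.418  0.618  2.042]
55 [480, -290, 150] None
55 [520, -290, 60] [ 1.158  0.895 -0.548  2.32   3.491  0.747  2.054]
60 [480, -290, 150] None
60 [520, -290, 60] [-0.205  1.537  1.061  2.395  3.483  1.823  0.611]
[317 213]
```

View pics/m2.png

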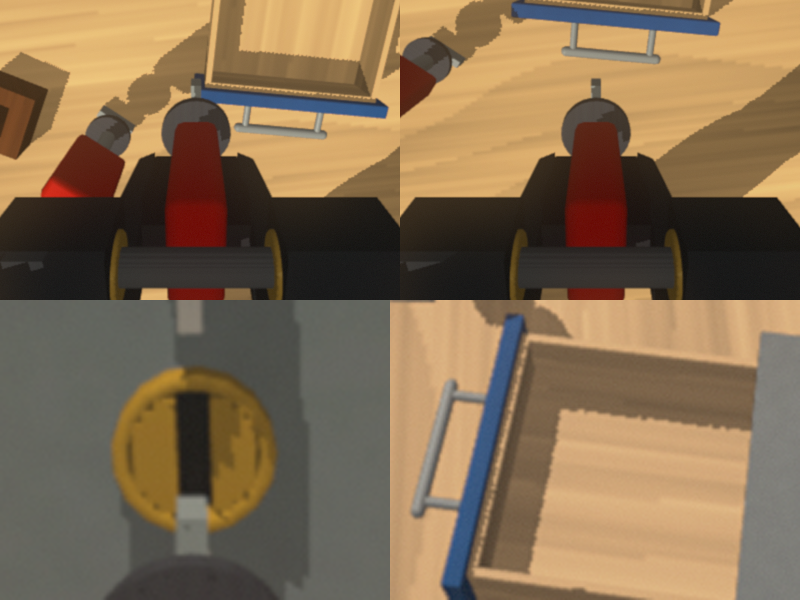

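The screw crop shows the slot dark at column 193, in line with the white mark at 189, so it is locked; the key is still held. The handle bar ends are visible in wb2, wb3 and side. Next: compute the drawer pose and search IK for a tilted lay-down.

```bash
python3 - <<'E'
from h import *
B2,B3=[np.load(f"pics/{k}.npy") for k in("wb2","wb3")]
L,e1=tri(ray("wrist",(360,282),B2),ray("wrist",(285,205),B3),ray("side",(217.8,379.2)))
Rr,e2=tri(ray("wrist",(442,286),B2),ray("wrist",(375,210),B3),ray("side",(203,439.4)))
print(L,e1,Rr,e2,np.linalg.norm(L-Rr)); H=(L+Rr)/2;d=L-Rr;yaw=np.degrees(np.arctan2(-d[0],d[1]));print("H",H,"yaw",yaw)
ex=np.array([np.cos(np.radians(yaw)),np.sin(np.radians(yaw)),0]);ey=np.array([-ex[1],ex[0],0])
f=lambda p:((p-H)@ex,(p-H)@ey)
print("panel top corner",f(onz("side",(252,347.5),H[2]+25)),"cab front top",f(onz("side",(361.5,355.4),95)),f(onz("side",(351.3,478),95)))
q0=np.array(ctrl.read_joint_positions());fl=H[2]-35
for tl in(35,40,45,50):
  for psi in range(-180,180,30):
    for s in(1,-1):
      R=Rt(tl,yaw+psi)@np.diag([s,s,1]);
      tip=H+150*ex-35*np.array([0,0,1])+8*np.array([0,0,1]) + R[:,2]*[1,1,0]*0
      # centre the lying key: tip offset along azimuth 60 mm
      a=R[:,2]*[1,1,0];a/=np.linalg.norm(a);tip=H+135*ex+65*a;tip[2]=fl+6
      q=ctrl.inverse_kinematics(tip-91*R[:,2],R);qh=ctrl.inverse_kinematics(tip-91*R[:,2]+[0,0,110],R)
      if q is not None and qh is not None and np.abs(np.array(qh)-q0).max()<2.2 and np.abs(np.array(qh)-np.array(q)).max()<1: print(tl,psi,s,np.array(q),np.array(qh))
E
```

```text
[ 434.342 -226.372   64.869] [2.3, 2.8, 4.9] [ 413.398 -323.808   54.748] [2.5, 1.5, 3.9] 100.17419444710335
H [ 423.87  -275.09    59.808] yaw -12.131428915222875
panel top corner (np.float64(54.33100602524223), np.float64(104.08854845657079)) cab front top (np.float64(241.9772024515484), np.float64(107.7109355231139)) (np.float64(243.89308403700772), np.float64(-90.5375169334001))
35 -180 -1 [ 0.352  1.011  0.058  1.138  0.057  1.595 -1.4  ] [ 0.353  0.895  0.058  1.094  0.066  1.754 -1.387]
35 -150 -1 [ 0.256  0.944  0.032  1.28   0.303  1.448 -1.097] [ 0.268  0.82   0.011  1.237  0.317  1.609 -1.055]
35 -120 -1 [ 0.182  0.838  0.009  1.507  0.546  1.201 -0.854] [ 0.213  0.7   -0.041  1.465  0.547  1.368 -0.779]
35 -90 -1 [ 0.138  0.721  0.011  1.764  0.817  0.89  -0.671] [ 0.208  0.563 -0.086  1.72   0.769  1.067 -0.533]
35 -60 1 [-0.565  0.979  1.068  2.032 -0.987  0.314 -1.805] [-0.6    0.71   1.098  1.991 -0.286  0.417 -2.331]
35 -60 -1 [ 0.116  0.622  0.081  1.997  1.19   0.526 -0.572] [ 0.249  0.433 -0.087  1.946  0.979  0.705 -0.266]
35 -30 -1 [ 0.449  0.566 -0.162  2.123  
[... 4825 characters left out ...]
-0.548  2.025 -1.245  0.506  0.661]
50 60 1 [ 1.081  0.894 -0.347  1.692 -0.813  0.886  0.733] [ 0.983  0.7   -0.206  1.696 -0.879  1.059  0.653]
50 60 -1 [ 0.713  0.873  0.177  1.717 -1.184  1.142 -2.176] [ 0.648  0.705  0.269  1.718 -1.131  1.255 -2.326]
50 90 1 [ 0.908  1.029 -0.231  1.322 -0.544  1.342  0.802] [ 0.88   0.879 -0.184  1.321 -0.593  1.473  0.739]
50 90 -1 [ 0.663  1.027  0.193  1.343 -0.851  1.479 -2.142] [ 0.63   0.885  0.25   1.342 -0.852  1.603 -2.226]
50 120 1 [ 0.764  1.18  -0.242  0.973 -0.279  1.716  0.961] [ 0.756  1.049 -0.224  0.97  -0.327  1.837  0.913]
50 120 -1 [ 0.589  1.174  0.155  0.992 -0.566  1.774 -2.003] [ 0.582  1.045  0.172  0.989 -0.576  1.895 -2.06 ]
```

```bash
python3 - <<'E'
from h import *
from scipy.optimize import least_squares
print("cab corner", onz("scene",(274,317),95),onz("scene",(160,395),95),onz("scene",(400,412),95)," side",onz("side",(361.5,355.4),95),onz("side",(523.5,374),95))
print("panel corner",*tri(ray("scene",(208,270)),ray("side",(252,349))), onz("scene",(101,326),85))
B2,B3=[np.load(f"pics/{k}.npy") for k in("wb2","wb3")]
obs=[("wrist",B2,(360,282),50),("wrist",B3,(285,205),50),("side",None,(217.8,379.2),50),("scene",None,(172,282),50),
     ("wrist",B2,(442,286),-50),("wrist",B3,(375,210),-50),("side",None,(203,439.4),-50),("scene",None,(120,304),-50)]
def res(v):
    ey=np.array([-np.sin(v[3]),np.cos(v[3]),0]);return np.concatenate([proj(n,v[:3]+s*ey,T)-uv for n,T,uv,s in obs])
r=least_squares(res,[424,-275,60,-.2],loss="soft_l1");print(r.x[:3],np.degrees(r.x[3]),res(r.x).reshape(-1,2).round(1).tolist())
print(ctrl.read_position(),B3[:3,3],np.degrees(np.arccos(-B3[2,2])))
E
```

```text
cab corner [ 689.731 -225.485   95.   ] [ 642.847 -426.474   95.   ] [ 936.28  -277.848   95.   ]  side [ 683.08  -220.637   95.   ] [ 942.43  -276.234   95.   ]
panel corner [ 498.798 -183.228   80.428] [1.8, 1.8] [ 450.031 -382.128   85.   ]
[ 422.095 -273.783   58.29 ] -10.601973060393515 [[-2.0, -1.7], [0.6, -0.6], [-3.8, -0.3], [-3.5, -2.2], [0.2, -0.4], [0.4, 0.1], [-2.9, -2.2], [0.3, 3.4]]
[ 441.281 -258.538  349.984] [ 440.26  -259.221  350.328] 0.06175396078869063
```

Yaw is about -12° and H about (423,-274,58), from both the cabinet corners and the bar. I'll lay the key along the drawer's width: tool tilted 45°, tip towards +y, guarded descent to the floor, then release.

```bash
cat >> h.py <<'E'
H=np.array([423,-274,58.]);DY=-12.;ex=np.array([np.cos(np.radians(DY)),np.sin(np.radians(DY)),0]);ey=np.array([-ex[1],ex[0],0]);ez=np.array([0,0,1.])
def red(im):
    hsv=cv2.cvtColor(im,cv2.COLOR_RGB2HSV);m=((hsv[...,0]<8)|(hsv[...,0]>172))&(hsv[...,1]>150)&(hsv[...,2]>50)
    n,l,st,ce=cv2.connectedComponentsWithStats(m.astype(np.uint8));return [(st[i,:4].tolist(),int(st[i,4]),ce[i].round(1).tolist()) for i in range(1,n) if st[i,4]>40]
E
python3 - <<'E'
from h import *
R=Rt(45,DY+90)
tip=H+140*ex+62*ey;tip[2]=H[2]-35
q=tip-91*R[:,2]
ctrl.movep(q+[0,0,140],R);ctrl.sleep(.2)
print(ctrl.read_width(),ctrl.read_force())
hit=ctrl.move_l(q+[0,0,25],max_speed=120,stop_force=8)
if not hit: hit=ctrl.move_l(q-[0,0,6],max_speed=25,stop_force=3)
p=ctrl.read_position();tp=p+91*ctrl.read_ee_rot()[:,2];print(hit,"tip",tp,(tp-H)@ex,(tp-H)@ey,ctrl.read_force(),ctrl.read_time_s())
im=ctrl.snapshot("side");print(red(im));print(red(ctrl.snapshot("scene")))
E
```

```text
0.1965275845157366 [-0.034  0.87  -2.752]
True tip [ 572.766 -242.486   33.837] 139.941625362442 61.96321959437658 [ 0.696 -1.654  3.103] 28.75
[([0, 65, 34, 45], 666, [19.6, 87.5]), ([198, 245, 37, 55], 1299, [216.6, 271.3]), ([282, 395, 17, 19], 226, [290.8, 404.8])]
[([219, 87, 40, 25], 500, [243.0, 98.0]), ([150, 93, 31, 56], 1010, [164.4, 125.4]), ([203, 179, 33, 46], 1187, [219.1, 201.1]), ([169, 302, 26, 15], 233, [181.2, 308.0])]
```

Contact came at the right height: the blade corner lies 12 mm below the tip axis, which puts the floor at 22. Releasing.

```bash
python3 - <<'E'
from h import *
R=ctrl.read_ee_rot();p=ctrl.read_position()
ctrl.move_gripper(0.45,20);ctrl.sleep(.7)
ctrl.move_l(p-70*R[:,2],max_speed=80);ctrl.move_l(p-70*R[:,2]+[0,0,120],max_speed=150)
ctrl.movep([430,-290,330],Rv(DY));ctrl.sleep(.3)
print(ctrl.read_force(),ctrl.read_time_s(),ctrl.read_joint_positions())
for k in("side","scene"):
    im=ctrl.snapshot(k);cv2.imwrite(f"pics/{k}2.png",im[...,::-1])
    for b,a,c in red(im):
        P=onz(k,c,32);d=P-H;print(k,b,a,c,"drawer xy",d@ex,d@ey)
T=shot("wc1");im=cv2.cvtColor(cv2.imread("pics/wc1.png"),cv2.COLOR_BGR2RGB)
for b,a,c in red(im):
    P=onz("wrist",c,32,T);d=P-H;print("wrist",b,a,c,d@ex,d@ey)
E
```

```text
[0.555 0.43  0.175] 34.0167 [ 0.425  0.218  0.097  1.778 -0.023  1.147 -1.251]
side [201, 245, 34, 55] 1217 [217.9, 271.7] drawer xy -58.51315709579696 288.5206565164796
side [280, 432, 17, 40] 469 [288.0, 452.2] drawer xy 140.453430128978 -47.1446946984966
scene [219, 87, 40, 25] 500 [243.0, 98.0] drawer xy -769.2267576484182 831.2543005784428
scene [150, 93, 31, 56] 1015 [164.4, 125.4] drawer xy -758.6775540043741 480.6523396214651
scene [203, 179, 33, 46] 1190 [219.1, 201.1] drawer xy -206.82442522444245 312.18712207273484
scene [139, 337, 41, 37] 812 [160.6, 355.0] drawer xy 127.32291675906325 -48.80743415807447
wrist [324, 51, 70, 23] 1479 [358.0, 62.3] 141.18247560037702 -57.15024520299494
wrist [0, 218, 118, 86] 6284 [51.7, 258.7] -69.33786148486165 295.43530791829903
```

Side, scene and wrist agree: the red handle lies at drawer (140,-50), inside the box. Now closing the gripper and pushing the bar in.

```bash
python3 - <<'E'
from h import *
R=Rv(DY);s=H.copy();s[2]=48
ctrl.move_gripper(0,20)
ctrl.movep(s-45*ex+[0,0,130],R);ctrl.move_l(s-45*ex,max_speed=120,stop_force=8);ctrl.sleep(.1)
g=lambda:((ctrl.read_position()-s)@ex).round(1)
h=ctrl.move_l(s+0*ex,max_speed=25,stop_force=1.2);print("contact",h,g(),ctrl.read_force())
h=ctrl.move_l(s+135*ex,max_speed=60,stop_force=10);print("push",h,g(),ctrl.read_force(),ctrl.read_time_s())
h=ctrl.move_l(s+215*ex,max_speed=25,stop_force=9);print("end",h,g(),ctrl.read_force(),ctrl.read_time_s())
E
```

```text
contact True -13.4 [ 0.032 -0.401  0.59 ]
push False 135.0 [-0.126 -0.778 -0.121] 40.7083
end True 173.8 [ 0.399 -0.506  0.354] 42.4083
```

```bash
python3 - <<'E'
from h import *
R=Rv(DY);s=H.copy();s[2]=48
g=lambda:((ctrl.read_position()-s)@ex).round(2)
h=ctrl.move_l(s+200*ex,max_speed=10,stop_force=6);print("again",h,g(),ctrl.read_force());ctrl.sleep(.2);print(g(),ctrl.read_force())
ctrl.move_l(s+140*ex,max_speed=60);ctrl.move_l(s+140*ex+[0,0,250],max_speed=150)
ctrl.movep([470,-250,340],Rv(DY));ctrl.sleep(.2)
T=shot("wd1");print(ctrl.read_time_s(),"z",ctrl.read_position())
for k in("side","scene"):
    im=ctrl.snapshot(k);cv2.imwrite(f"pics/{k}3.png",im[...,::-1]);print(k,[r for r in red(im)])
    print("orig",red(cv2.imread(f"pics/{k}0.png")[...,::-1].copy()))
    # blue panel
    hsv=cv2.cvtColor(im,cv2.COLOR_RGB2HSV);m=((hsv[...,0]>105)&(hsv[...,0]<125)&(hsv[...,1]>130)).astype(np.uint8);m[:230]=0
    n,l,st,ce=cv2.connectedComponentsWithStats(m)
    for i in range(1,n):
        if st[i,4]>60:
            ys,xs=np.where(l==i);j=ys.argmin();print(k,"blue",st[i],"top pix",xs[j],ys[j],"drawer xy",[((onz(k,(xs[j],ys[j]),83)-H)@e).round(1) for e in(ex,ey)])
    # bystander change
    a=cv2.imread(f"pics/{k}0.png").astype(int);d=np.abs(a-im[...,::-1]).max(2)
    for nm,P in(("mallet",(640,60,18)),("fly",None),("fol",None)):
        pass
    boxes={"side":{"mallet":(290,210,390,258),"follower":(315,275,372,310),"flyball":(383,265,420,302),"screw":(240,145,276,178),"bigkey":(198,245,242,328)},"scene":{"mallet":(315,230,408,273),"follower":(306,265,346,304),"flyball":(356,276,394,318),"screw":(318,152,344,178),"bigkey":(200,175,242,265)}}[k]
    for nm,(x0,y0,x1,y1) in boxes.items(): print(k,nm,"frac changed",(d[y0:y1,x0:x1]>40).mean().round(3))
E
```

```text
again True 173.5 [-0.059 -0.067 -1.003]
172.96 [-0.082 -0.03  -0.8  ]
46.6417 z [ 470.391 -250.234  339.2  ]
side [([0, 74, 31, 36], 541, [18.2, 90.9]), ([225, 267, 10, 23], 122, [230.0, 276.6])]
orig [([0, 65, 34, 45], 667, [19.7, 87.7]), ([225, 214, 24, 31], 510, [237.0, 228.8]), ([198, 245, 37, 54], 1300, [216.7, 271.3])]
side blue [341 361  19 119 811] top pix 354 361 drawer xy [np.float64(231.7), np.float64(100.5)]
side mallet frac changed 0.0
side follower frac changed 0.0
side flyball frac changed 0.0
side screw frac changed 0.068
side bigkey frac changed 0.444
scene [([219, 87, 40, 25], 501, [242.9, 98.0]), ([150, 104, 31, 45], 964, [164.7, 126.9]), ([202, 179, 34, 46], 1191, [219.1, 201.1])]
orig [([219, 87, 40, 25], 504, [242.9, 98.0]), ([150, 93, 31, 56], 1015, [164.4, 125.4]), ([202, 179, 34, 46], 1190, [219.1, 201.1]), ([265, 179, 14, 32], 306, [271.6, 194.3])]
scene mallet frac changed 0.0
scene follower frac changed 0.0
scene flyball frac changed 0.0
scene screw frac changed 0.08
scene bigkey frac changed 0.0
```

```bash
python3 - <<'E'
from h import *
im=cv2.imread("pics/side3.png")[...,::-1]
for r in(372,400,430): 
    hsv=cv2.cvtColor(np.ascontiguousarray(im),cv2.COLOR_RGB2HSV);b=np.where((hsv[r,:,0]>105)&(hsv[r,:,0]<125)&(hsv[r,:,1]>130)&(np.arange(640)>330))[0];print(r,b.min(),b.max(),im[r,b.max()-1:b.max()+9].tolist())
    P=[(onz("side",(c,r),z)-H)@ex for c,z in((b.min(),83),(b.max()+1,83),(b.max()+1,95))];print(np.round(P,1))
E
```

```text
372 353 358 [[59, 84, 121], [55, 78, 115], [71, 81, 100], [113, 112, 111], [126, 124, 117], [124, 123, 116], [125, 124, 117], [124, 122, 118], [122, 121, 116], [124, 123, 117]]
[231.8 241.8 241.7]
400 349 355 [[55, 83, 118], [51, 78, 114], [55, 74, 104], [83, 87, 94], [116, 114, 109], [127, 124, 119], [128, 126, 122], [126, 124, 119], [124, 122, 118], [126, 125, 121]]
[229.9 241.1 241.1]
430 346 353 [[51, 81, 120], [44, 71, 106], [73, 78, 88], [112, 111, 107], [124, 122, 117], [123, 122, 116], [122, 121, 115], [123, 122, 118], [123, 123, 118], [121, 121, 117]]
[230.  242.3 242.3]
```

```bash
python3 - <<'E'
from h import *
print(ctrl.read_force(),ctrl.read_time_s());ctrl.finish_job()
E
```

```text
[0.049 0.101 0.004] 46.7417
the job is handed in; nothing more can be done
```

The job is handed in at 46.7 s: the lock screw is turned to its stop, and the key is in the shut drawer. The hand-in reports no verdict.

- **Screw:** I turned it with the key only. The turning moment rose from about 0.14 to 0.36 N m at the stop, and I eased off there. A close picture afterwards showed the slot in line with the white mark. The key stopped on a 6 N contact limit at about 6 mm of the 8 mm I had planned to insert, but it drove the screw properly.
- **Key:** I released it on the drawer floor. The side, scene and wrist pictures all put its red handle inside the box. It may be resting on its narrow edge, which is still below the drawer walls.
- **Drawer:** It moved about 187 mm and stopped firmly at the same place on two pushes. The side picture shows the blue front directly against the grey cabinet with no gap.
- **Bystanders:** The mallet, flyball and cam follower show no change in the side and scene pictures. The large look-alike key is unchanged in the scene picture. The side picture differs there (44% of its box), which I put down to the arm blocking the view, but I didn't check that separately.
- **Less certain:** The drawer's measured position disagreed by up to about 5 mm between cameras. I used up the picture views before the drawer was shut, so the last checks were made on pixel values only.

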